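# Pop the finished chamber of the spore-test incubator

### The arm

A 6-joint arm with a two-finger parallel gripper is mounted at the origin on the work surface. World frame = base frame: x ahead of the robot, y to its left, z up, the work surface at z = 0. Lengths are in mm, angles in rad, forces in N, time in s.
With the tool pointing down it reaches from about 275 to 825 mm from the base axis. Payload 5.2 kg.
Tool frame: the origin (TCP) lies at the very end of the fingers, on their centre line; the grasp point (between the pads) lies 19 mm behind it; z points along the fingers, y is the direction in which the jaws open and shut (so a half turn about z gives the same grasp; the last joint's range is limited). The gripper opens to 93 mm and grips with 3 to 60 N. Pads are 15 mm wide; open, the fingers measure 128 mm over their backs; the gripper's body (75 mm by 188 mm) begins 65 mm behind the grasp point.
Start: joints at [-1.4, 0.259, 1.535, -0, 1.348, -0.203], TCP at [200.856, -512.017, 218.653] pointing down, gripper open.
Joint ranges: [-3.14, 3.14], [-0.91, 2.08], [0.19, 2.58], [-1.22, 4.36], [0.22, 2.71], [-3.12, 3.12]. Speed limits (rad/s): [2.57, 2.57, 3.14, 3.14, 3.14, 3.14].

### API

Orientations are given as [roll, pitch, yaw] about the fixed x, y, z axes, in that order (R = Rz(yaw) Ry(pitch) Rx(roll)).
In Python, from bench import robot gives the robot as it stands. The module is installed in compiled form; this text tells all that it offers. Calls block until the motion is done:
- robot.move_ptp(position, orientation): joint-space move of the TCP to a pose.
- robot.move_linear(position, ori=None, speed=150, f_stop=None): straight line of the TCP; ori=None keeps the orientation; speed is the mean speed in mm/s. With f_stop (N) it stops when the force on the tool has changed by that much, and returns True; else False.
- robot.move_j(angles): joint-space move.
- robot.move_gripper(opening): opening from 0.0 (shut) to 1.0 (fully open); the grip force is fixed at half the most; returns when the fingers have stopped.
- robot.sleep(seconds).
- robot.inverse_kinematics(position, orientation): joint angles nearest the present ones, or None.
- robot.get_image(name): name is "scene" or "top" or "wrist"; returns a dict with "img" (400x640x3 uint8, blue, green, red), "fovy" (degrees; the focal length in pixels is half the picture's height over the tangent of half this angle, whatever the lens; pixels are square), "cx", "cy" (the principal point, pixels), "eye" and "orientation" of the camera in the world. Camera axes: x right, y down, z forward; pixel columns grow to the right and rows downward; lengths in mm; the calibration is good to about 2 mm. A picture is of the moment at which its call begins. There is no depth.
A pose or a line that the arm cannot do raises robot.MotionError and nothing moves.
- robot.hand_in(): hands the job in, once; it reports no verdict.
Readings, each from a call of its own:
- robot.current_t(): time.
- robot.current_qpos(): joint angles.
- robot.current_joint_vel(): joint speeds.
- robot.current_joint_efforts(): joint torques, N m.
- robot.current_tcp_pos(): TCP position.
- robot.current_eef_rot(): TCP orientation.
- robot.current_contact_force(): force on the tool from outside, world axes, zero at the start.
- robot.current_ft_torque(): the same for the moment, N m.
- robot.current_gripper_width(): opening from 0.0 (shut) to 1.0 (fully open).
Only numpy, scipy, OpenCV 4.12 (cv2) and the standard library are available. Lean on these libraries where they do the work, as an engineer would, in place of code of your own. Each camera call takes 0.05 s, during which the arm holds its last target.

### The job

One chamber of the two-lid spore-test incubator has finished: its lamp, on the console just in front of its lid, is green. Open that chamber: with the closed fingertips gently press the blue patch on its lid down to the stop once and let go so that the lid pops up by itself; once it is fully up, stay clear of it for two seconds to see that it stays open. Leave the other lid (amber lamp, still incubating) shut, and do not pick up or shift anything on the counter.

Things in the scene. Friction and masses are not known exactly. Their poses are not given: they have to be found in the camera images.
- incubator: Off-white incubator, fixed: x -110 (front, display) to +100 mm (rear), 260 mm wide, deck 92 mm high. Origin: on the counter under the middle of its width; x to the rear, y to the left lid, z up. Two lids side by side, middles at y +60 and -60 mm, 15 mm apart, top face 100 mm high when shut; the console deck with the two lamps lies in front of them.
- green_lamp: Green lamp lens, 15 mm across, 5 mm high, set in the console deck 53 mm in front of the press patch of the lid it belongs to (incubator x -80 mm, y +60 or -60 mm, z 92 mm). Origin: centre of its underside. It marks the finished chamber, to be opened.
- amber_lamp: Amber (orange) lamp lens of the same size, in front of the other lid: that chamber is still incubating and stays shut. Origin: centre of its underside.
- left_pad (a point): Centre of the blue ribbed press patch (22 x 40 mm) on the top face of the left lid, 105 mm from the hinge, 20 mm behind the lid's front edge; shut, in the incubator's frame: x -27, y +60, z 101 mm. Axes of the lid (shut: the incubator's). White lid 125 mm front to back x 105 mm x 10 mm, hinged at its rear edge; it swings up and back, away from the console.
- right_pad (a point): Centre of the blue ribbed press patch (22 x 40 mm) on the top face of the right lid, 105 mm from the hinge, 20 mm behind the lid's front edge; shut, in the incubator's frame: x -27, y -60, z 101 mm. Axes of the lid (shut: the incubator's). To trip the latch press the patch straight down about 6 mm to its firm stop: 3 to 5 N on the way, trips after 4.5 mm.
- left_lid (a joint): Hinge of the left lid, rad: 0 shut and latched (within 0.01), -0.056 pressed to the stop, 1.3 fully open. Push-push latch: nothing opens while the lid is held down; let go, it swings up by itself in about 1 s, pushing with under 4 N on a finger in its way, and stays up. Pushing an open lid down to the stop latches it shut again.
- right_lid (a joint): Hinge of the right lid, the same as the left: 0 shut and latched, -0.056 pressed to the stop, 1.3 rad fully open. Hinge line at incubator x +78, z 95 mm.
- bottle: Bystander: white plastic disinfectant bottle with teal band and blue cap, 58 mm diameter, 155 mm high, loose, standing about 190 to 240 mm to the incubator's left (+y). Origin: centre of its underside.
- tray: Bystander: shallow steel tray 200 x 130 x 22 mm with dental instruments in it, loose, about 235 to 270 mm to the incubator's right (-y). Origin: centre of its underside.
- carton: Bystander: small white and purple carton, 42 x 80 x 48 mm high, loose, standing 165 to 195 mm in front (-x) of the incubator's middle. Origin: centre of its underside.

How it is judged (in metres and radians):
On the way, in this order (a step that is already met when the one before it is completed fails the run):
1. the lid with the green lamp is pressed down past its latch (beyond -0.045 rad) by fingers standing at its blue patch (within 40 mm) (((y of green_lamp in the frame of incubator above 0.03 m and value of joint left_lid below -0.045 rad and horizontal distance between the grasp point and left_pad below 0.04 m) or (y of green_lamp in the frame of incubator below -0.03 m and value of joint right_lid below -0.045 rad and horizontal distance between the grasp point and right_pad below 0.04 m))).
2. that lid has popped up (beyond 1.15 rad) and stays up untouched by the robot (for 1.5 s before the program ends, and through the second after it) (((y of green_lamp in the frame of incubator above 0.03 m and value of joint left_lid above 1.15 rad and contact force between the arm and left_lid_c0 below 0.2 N) or (y of green_lamp in the frame of incubator below -0.03 m and value of joint right_lid above 1.15 rad and contact force between the arm and right_lid_c0 below 0.2 N))), for 1.5 s.
At the end, for the whole second after the job is handed in: The lid behind the green lamp stands open beyond 1.15 rad and at rest, by its own spring; the lid behind the amber lamp is shut and latched (between -0.015 and 0.02 rad); bottle, tray and carton are where they were (within 20 mm) (((y of green_lamp in the frame of incubator above 0.03 m and value of joint left_lid above 1.15 rad and velocity of joint left_lid between -0.1 and 0.1 rad/s and value of joint right_lid between -0.015 and 0.02 rad and distance of each of bottle, tray, carton from where it was at the start of the episode below 0.02 m) or (y of green_lamp in the frame of incubator below -0.03 m and value of joint right_lid above 1.15 rad and velocity of joint right_lid between -0.1 and 0.1 rad/s and value of joint left_lid between -0.015 and 0.02 rad and distance of each of bottle, tray, carton from where it was at the start of the episode below 0.02 m))); the robot touches nothing.
It fails at once if the lid with the amber lamp is pressed (beyond -0.02 rad) or opens (beyond 0.04 rad) ((y of green_lamp in the frame of incubator above 0.03 m and (value of joint right_lid below -0.02 rad or value of joint right_lid above 0.04 rad)) or (y of green_lamp in the frame of incubator below -0.03 m and (value of joint left_lid below -0.02 rad or value of joint left_lid above 0.04 rad))).
It fails at once if a popped lid is pushed back down (faster than 0.25 rad/s between 0.1 and 1.2 rad), so it would be pressed more than once ((value of joint left_lid between 0.1 and 1.2 rad and velocity of joint left_lid below -0.25 rad/s) or (value of joint right_lid between 0.1 and 1.2 rad and velocity of joint right_lid below -0.25 rad/s)).
It fails at once if a lid that is off its latch is lifted, forced or carried by the robot (over 8 N on it beyond 0.15 rad) ((value of joint left_lid above 0.15 rad and contact force between the arm and left_lid_c0 above 8 N) or (value of joint right_lid above 0.15 rad and contact force between the arm and right_lid_c0 above 8 N)).
It fails at once if a lid is slammed or crushed (over 40 N) (contact force between the arm and left_lid_c0 above 40 N or contact force between the arm and right_lid_c0 above 40 N).
It fails at once if the bottle, tray or carton is lifted or shifted by more than 20 mm (distance of any of bottle, tray, carton from where it was at the start of the episode above 0.02 m).
It also fails if it takes over 38 s, if anything falls off the work surface, if the arm or the gripper's body presses on something with over 40 N, if the wrist force passes 120 N, or if a joint passes its speed limit or range.

## Working session

There is one attempt and no reset: what is moved stays moved. The work goes in short steps, each a Python script; the robot and the scene stay as the last script left them, time stands still between calls to the robot, and variables do not carry over. Pictures are saved under pics/ and viewed, and the job is handed in when it is done.

```bash
mkdir -p pics; cat > h.py <<'E'
import numpy as np, cv2
from bench import robot
def snap(n,tag):
    d=robot.get_image(n); cv2.imwrite(f'pics/{tag}.png',d['img'])
    print(n,d['fovy'],d['cx'],d['cy'],np.round(d['eye'],1).tolist(),np.round(d['orientation'],4).tolist()); return d
E
python3 - <<'E'
from h import *
import pickle
D={n:snap(n,n+'0') for n in('scene','top','wrist')}
pickle.dump(D,open('d0.pkl','wb'))
print(robot.current_t(),robot.current_eef_rot(),robot.current_gripper_width())
E
```

```text
scene 43.32353839789886 329.59104351323583 203.25918737054 [1329.8, -15.0, 1298.4] [-2.575, 0.0104, 1.4315]
top 51.23268267022068 319.85706451007826 204.781482129888 [479.6, 40.2, 1010.3] [-3.0338, 0.0069, -1.5714]
wrist 63.428623819050095 317.1780264084062 202.12417219607272 [275.8, -482.1, 383.8] [2.8521, 0.0011, -1.1968]
0.15 [-3.14028608e+00 -2.65557685e-04  3.73841751e-01] 1.000751961981942
```

View pics/scene0.png

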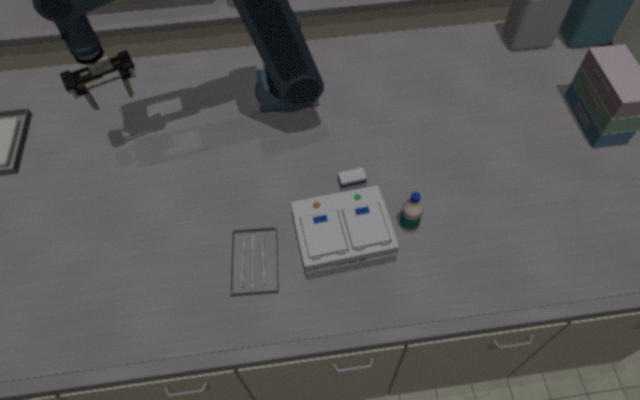

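View pics/top0.png

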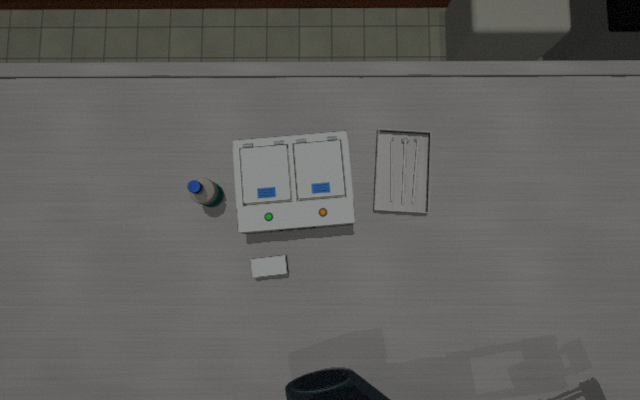

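View pics/wrist0.png

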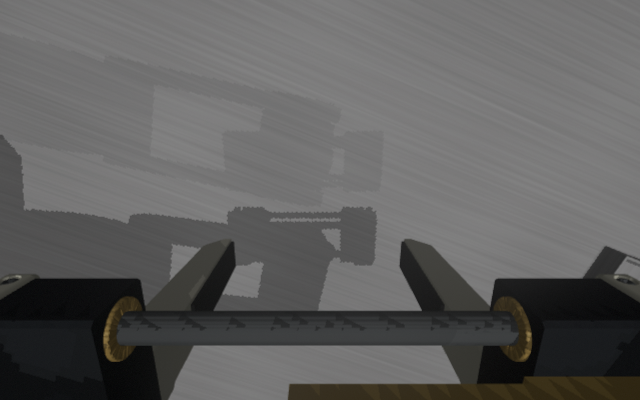

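The top view shows the green lamp at (268,216) in front of the left patch at (266,192). The amber lamp is at (323,212), in front of the right patch at (320,187). The scene view agrees: green (357,197), amber (316,205). So I need to open the left lid (+y), and I'll triangulate its patch next.

```bash
cat >> h.py <<'E'
from scipy.spatial.transform import Rotation as Ro
def ray(d,p):
    f=200/np.tan(np.radians(d['fovy'])/2)
    v=np.array([(p[0]-d['cx'])/f,(p[1]-d['cy'])/f,1.]); v=Ro.from_euler('xyz',d['orientation']).as_matrix()@v
    return np.array(d['eye'],float),v/np.linalg.norm(v)
def tri(rs):
    A=sum(np.eye(3)-np.outer(v,v) for e,v in rs); b=sum((np.eye(3)-np.outer(v,v))@e for e,v in rs)
    X=np.linalg.solve(A,b); return X,[float(np.linalg.norm((np.eye(3)-np.outer(v,v))@(X-e))) for e,v in rs]
def atz(r,z): e,v=r; return e+v*(z-e[2])/v[2]
def blobs(img,roi,kind):
    h=cv2.cvtColor(img,cv2.COLOR_BGR2HSV); x0,y0,x1,y1=roi
    lo,hi={'blue':((105,120,60),(125,255,255)),'green':((45,120,60),(80,255,255)),'amber':((5,130,80),(22,255,255))}[kind]
    m=np.zeros(h.shape[:2],np.uint8); m[y0:y1,x0:x1]=cv2.inRange(h,lo,hi)[y0:y1,x0:x1]
    n,_,s,c=cv2.connectedComponentsWithStats(m)
    return [(int(s[i,4]),np.round(c[i],1).tolist()) for i in range(1,n) if s[i,4]>8]
E
python3 - <<'E'
from h import *
import pickle
D=pickle.load(open('d0.pkl','rb'))
P={}
for n,roi in(('top',(232,130,360,235)),('scene',(290,180,400,275))):
    P[n]={k:sorted(blobs(D[n]['img'],roi,k),key=lambda b:b[1][0]) for k in('blue','green','amber')}; print(n,P[n])
T=P['top'];S=P['scene']
def go(nm,a,b): 
    X,r=tri([ray(D['top'],a[1]),ray(D['scene'],b[1])]); print(nm,np.round(X,1),np.round(r,2)); return X
L=go('Lpad',T['blue'][0],S['blue'][-1]); R=go('Rpad',T['blue'][-1],S['blue'][0])
g=go('green',T['green'][0],S['green'][0]); a=go('amber',T['amber'][0],S['amber'][0])
y=(L-R)[:2]; print(np.linalg.norm(y),np.degrees(np.arctan2(y[1],y[0]))-90, np.linalg.norm((L-g)[:2]))
y=(g-a)[:2]; print(np.linalg.norm(y),np.degrees(np.arctan2(y[1],y[0]))-90)
v=(L-g)[:2];print(np.degrees(np.arctan2(v[1],v[0])))
# bottle cap and carton
print('bottle base~',atz(ray(D['top'],(213,195)),0),'cap',atz(ray(D['top'],(195,187)),155),'carton',atz(ray(D['top'],(269,266)),48))
E
```

```text
top {'blue': [(155, [266.0, 192.3]), (155, [320.3, 187.5])], 'green': [(37, [268.2, 216.6])], 'amber': [(35, [322.4, 211.8])]}
scene {'blue': [(60, [319.8, 218.8]), (57, [361.8, 210.4])], 'green': [(12, [357.0, 196.8])], 'amber': [(11, [315.8, 204.8])]}
Lpad [606.6 165.4  95.1] [0.46 0.46]
Rpad [617.1  45.1  95.7] [0.36 0.36]
green [553.4 161.1  85.3] [0.44 0.44]
amber [563.9  40.4  86.3] [0.49 0.49]
120.69204401990903 4.971766161735971 53.384006568635
121.15029399567867 4.957354265798969
4.571814615589271
bottle base~ [613.36057839 308.60345982   0.        ] cap [609.65077723 305.32662376 155.        ] carton [443.12424185 163.17480859  48.        ]
```

The measured spacings match the spec: 121 mm between patches, 53 mm from patch to lamp, yaw about +5°. Heights read about 5 mm low, so I'll refine them with the wrist camera from above the patch, with fingers shut.

```bash
python3 - <<'E'
from h import *
import pickle
for y in (0.087,0.087-np.pi,0.087+np.pi):
    q=robot.inverse_kinematics([560,161,215],[np.pi,0,y]); print(y,None if q is None else np.round(q,2))
robot.move_gripper(0.0)
robot.move_ptp([530,158,235],[np.pi,0,0.087])
print(robot.current_t(),robot.current_tcp_pos(),robot.current_contact_force())
d1=snap('wrist','w1')
robot.move_linear([530,158,185])
d2=snap('wrist','w2')
pickle.dump((d1,d2),open('d1.pkl','wb')); print(robot.current_t(),robot.current_contact_force())
for d in(d1,d2): print({k:blobs(d['img'],(0,0,640,400),k) for k in('blue','green','amber')})
E
```

```text
0.087 [ 0.09  0.32  1.46 -0.    1.36  1.57]
-3.054592653589793 [ 0.09  0.32  1.46  0.    1.36 -1.57]
3.2285926535897933 [ 0.09  0.32  1.46  0.    1.36 -1.57]
4.2417 [530.25074407 157.22769605 234.95261208] [0.51844057 0.72974749 0.65297322]
wrist 63.428623819050095 317.1780264084062 202.12417219607272 [610.4, 164.7, 400.8] [2.8519, -0.0007, -1.4847]
wrist 63.428623819050095 317.1780264084062 202.12417219607272 [610.4, 165.2, 351.0] [2.8515, -0.0005, -1.4841]
4.825 [ 0.53476148 -0.06440581 -0.59038184]
{'blue': [(1126, [119.5, 81.9]), (1099, [318.5, 108.0]), (1093, [453.4, 108.0])], 'green': [(176, [318.5, 165.6])], 'amber': [(174, [443.7, 165.9]), (18, [322.4, 317.2]), (17, [322.9, 340.6]), (34, [311.6, 351.8]), (42, [323.0, 353.2])]}
{'blue': [(1792, [68.9, 75.3]), (1535, [319.6, 108.0]), (1582, [481.3, 108.4])], 'green': [(247, [319.3, 176.4])], 'amber': [(244, [467.3, 176.7]), (42, [311.2, 321.3]), (62, [322.7, 325.0]), (20, [323.0, 356.8])]}
```

```bash
python3 - <<'E'
from h import *
import pickle
d1,d2=pickle.load(open('d1.pkl','rb')); D=pickle.load(open('d0.pkl','rb'))
for nm,a,b,t,s in(('L',(318.5,108),(319.6,108),(266,192.3),(361.8,210.4)),('R',(453.4,108),(481.3,108.4),(320.3,187.5),(319.8,218.8)),('g',(318.5,165.6),(319.3,176.4),(268.2,216.6),(357,196.8))):
    print(nm,[np.round(tri(r)[0],1) for r in([ray(d1,a),ray(d2,b)],[ray(d1,a),ray(d2,b),ray(D['top'],t),ray(D['scene'],s)])],np.round(atz(ray(d2,b),101),1),np.round(atz(ray(D['top'],t),101),1),np.round(atz(ray(D['scene'],s),101),1))
E
```

```text
L [array([608.7, 163.2, 104.3]), array([607.9, 164.1,  97.4])] [608.8 163.2 101. ] [605.8 165.  101. ] [610.2 164.  101. ]
R [array([618.9,  43.6, 101. ]), array([618.4,  44.2, 100. ])] [618.9  43.6 101. ] [616.3  45.5 101. ] [620.2  44.5 101. ]
g [array([555.7, 158.6,  93.5]), array([554.1, 159.6,  87. ])] [557.3 158.8 101. ] [552.2 159.5 101. ] [563.5 158.4 101. ]
```

View pics/w2.png

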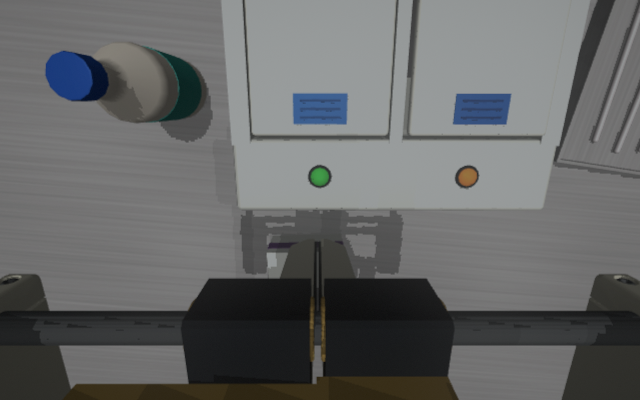

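The wrist view shows the green lamp at (319,176) directly in front of the left patch at (320,108), and the shut jaws lined up with it. The patch is at about (608.3, 163.7, 101), with all views agreeing within 3 mm. Next I'll press slowly with a force stop.

```bash
python3 - <<'E'
from h import *
X=[608.3,163.7]
robot.move_linear(X+[150],speed=120)
robot.move_linear(X+[110],speed=60)
robot.sleep(0.3)
f0=np.array(robot.current_contact_force()); print(robot.current_t(),robot.current_tcp_pos(),f0)
for i in range(3):
    s=robot.move_linear(X+[91],speed=12,f_stop=9)
    p=robot.current_tcp_pos(); f=np.array(robot.current_contact_force())-f0
    print(s,robot.current_t(),p,f)
    if p[2]<97 or not s: break
E
```

```text
6.8083 [608.49344869 163.71517212 110.35460153] [-0.05421407  0.70236012  0.16648987]
True 8.0083 [608.17027144 163.70158782  94.78031099] [-0.71684355 -0.15679063  5.23097123]
```

```bash
python3 - <<'E'
from h import *
f0=np.array([-0.05,0.7,0.17])
robot.sleep(0.1); print(robot.current_tcp_pos(),np.array(robot.current_contact_force())-f0)
X=[608.3,163.7]
s=robot.move_linear(X+[92.8],speed=8,f_stop=7)
print(s,robot.current_t(),robot.current_tcp_pos(),np.array(robot.current_contact_force())-f0)
robot.sleep(0.1); p=robot.current_tcp_pos();print(p,np.array(robot.current_contact_force())-f0)
d=snap('wrist','press')
E
```

```text
[608.14913574 163.67454476  94.75047169] [-1.71427423 -1.65970231  4.6800878 ]
True 8.3167 [608.1224949  163.70421084  94.75521942] [-0.30979538 -0.77662354  4.4834251 ]
[608.14433579 163.68991881  94.73989532] [-0.95272937 -1.47500101  4.38513   ]
wrist 63.428623819050095 317.1780264084062 202.12417219607272 [688.4, 171.3, 260.6] [2.8512, -0.0006, -1.4834]
```

View pics/press.png

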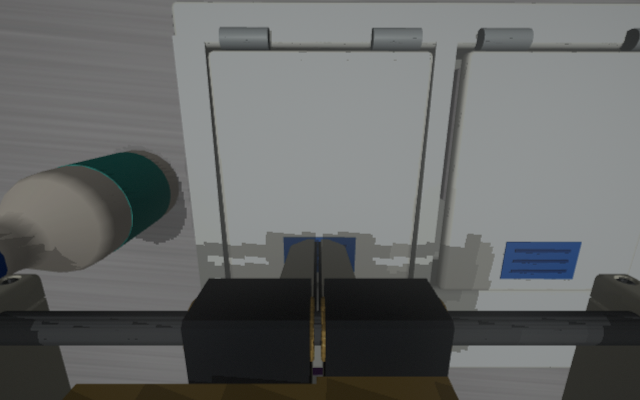

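The second push stopped at the same z of 94.75, so that is the firm stop, about 6 mm down. The picture shows the fingertips on the patch at about (320,240), with the right lid shut. I'll release upward and toward the console, out of the lid's arc.

```bash
python3 - <<'E'
from h import *
c,s=np.cos(0.087),np.sin(0.087)
p=np.array([608.3,163.7,94.75])
robot.move_linear((p+[-130*c,-130*s,110]).tolist(),speed=250)
print(robot.current_t(),robot.current_tcp_pos(),robot.current_contact_force())
robot.sleep(1.0)
snap('wrist','after_w');snap('scene','after_s');snap('top','after_t');print(robot.current_t(),robot.current_contact_force())
E
```

```text
9.3 [479.15339365 152.35464059 204.0422208 ] [-0.4252496  -0.64659584 -0.18500912]
wrist 63.428623819050095 317.1780264084062 202.12417219607272 [559.3, 160.0, 370.5] [2.8497, -0.0006, -1.4834]
scene 43.32353839789886 329.59104351323583 203.25918737054 [1329.8, -15.0, 1298.4] [-2.575, 0.0104, 1.4315]
top 51.23268267022068 319.85706451007826 204.781482129888 [479.6, 40.2, 1010.3] [-3.0338, 0.0069, -1.5714]
10.45 [ 0.26483345 -0.84026265  0.176657  ]
```

View pics/after_w.png

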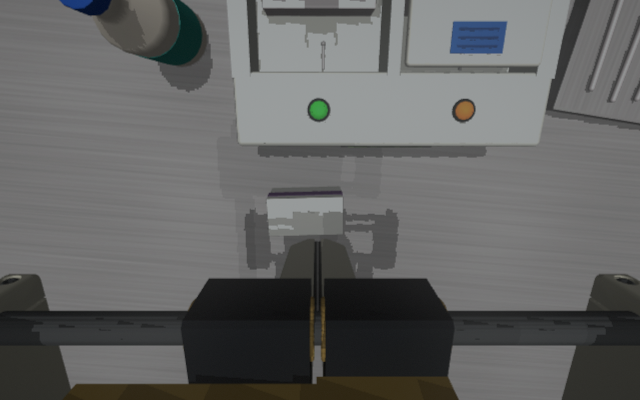

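View pics/after_s.png

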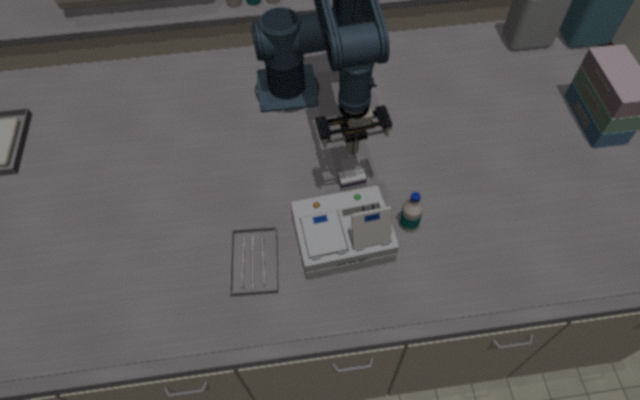

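View pics/after_t.png

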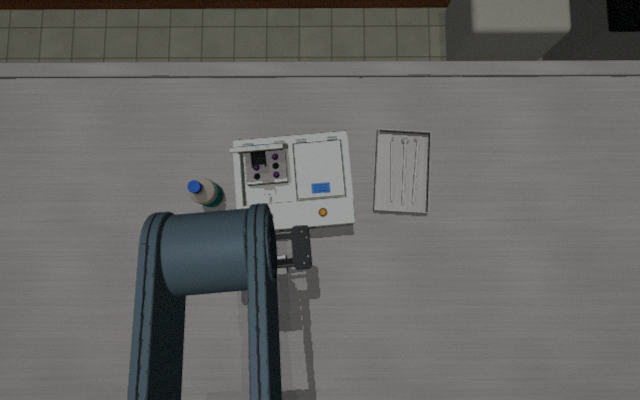

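The left lid is up: its edge is at top (258,148), and its patch has moved to scene (372,217). The right lid is still shut, with its patch at top (320,187) as before. I'll stay clear for over two seconds and look again.

```bash
python3 - <<'E'
from h import *
robot.sleep(2.3)
d=snap('scene','end_s'); t=snap('top','end_t')
a=cv2.imread('pics/after_s.png');b=cv2.imread('pics/after_t.png')
x=cv2.imread('pics/scene0.png')
print('since last look: scene',cv2.absdiff(a,d['img'])[170:300,220:440].max(),'top',cv2.absdiff(b,t['img'])[120:230,180:440].max())
for n,(x0,y0,x1,y1) in {'tray':(226,225,284,300),'bottle':(402,190,425,233),'carton':(335,166,370,187)}.items():
    print(n,cv2.absdiff(x,d['img'])[y0:y1,x0:x1].mean())
D=blobs(d['img'],(290,180,400,275),'blue');print(D)
L=[b[1] for b in D if b[1][0]>340][0]
# open angle from scene: pad on its arc vs pixel
c,s=np.cos(.087),np.sin(.087)
f=200/np.tan(np.radians(d['fovy'])/2);R=Ro.from_euler('xyz',d['orientation']).as_matrix()
for th in(0,1.0,1.15,1.3,1.4):
    r,h=105,6; u=105-(r*np.cos(th)-h*0) - h*np.sin(th)*-1; z=95+r*np.sin(th)+h*np.cos(th)
    P=np.array([608.3+u*c,163.7+u*s,z]); q=R.T@(P-np.array(d['eye'])); print(th,np.round([d['cx']+f*q[0]/q[2],d['cy']+f*q[1]/q[2]],1))
print(L,robot.current_t(),robot.current_contact_force())
cv2.imwrite('pics/end_crop.png',cv2.resize(d['img'][150:310,210:450],None,fx=3,fy=3))
E
```

```text
scene 43.32353839789886 329.59104351323583 203.25918737054 [1329.8, -15.0, 1298.4] [-2.575, 0.0104, 1.4315]
top 51.23268267022068 319.85706451007826 204.781482129888 [479.6, 40.2, 1010.3] [-3.0338, 0.0069, -1.5714]
since last look: scene 16 top 21
tray 2.349425287356322
bottle 2.625884732052578
carton 18.452607709750566
[(53, [371.8, 217.0]), (61, [319.8, 218.9])]
0 [361.6 209.9]
1.0 [368.3 209.5]
1.15 [369.9 212.8]
1.3 [371.6 216.8]
1.4 [372.7 219.8]
[371.8, 217.0] 12.85 [-0.71934317 -0.4033256   0.50260489]
```

View pics/end_crop.png

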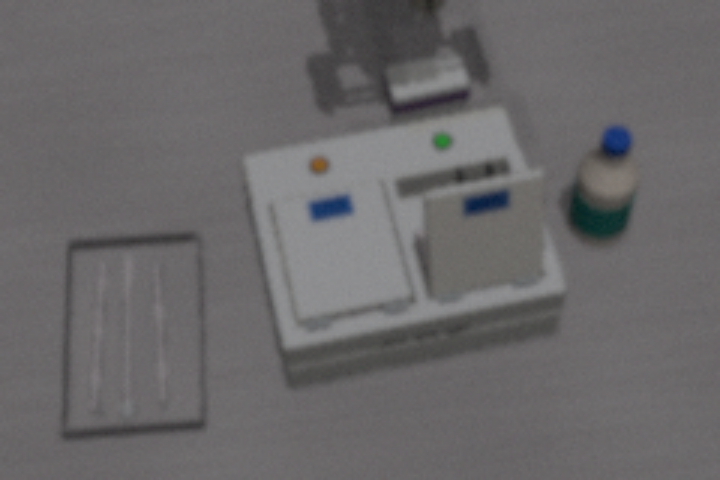

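The left lid stands open: its patch at scene (371.8,217.0) matches the predicted 1.3 rad position (371.6,216.8). The right patch is unmoved at (319.8,218.9). The image difference at the carton is the gripper's shadow, since the fingers have stayed well above it.

```bash
python3 -c "
from h import *
robot.hand_in(); print(robot.current_t())"
```

```text
the job is handed in; nothing more can be done
the job is handed in; nothing more can be done
```

The left chamber, the one with the green lamp, is open and its lid stayed up; the right lid stayed shut. I handed the job in at about 13 s, and the hand-in gives no verdict.

- **Press:** With shut fingers I pressed the left blue patch down about 6 mm. A second, force-limited push stopped at the same height (94.75 mm), so that was the firm stop. The sampled vertical force was about 5 N, and the stops were set at 7 to 9 N of force change.
- **Lid:** I released up and towards the front, and the lid swung up by itself. After staying clear for more than 3 s, its patch was within 0.3 px of where a lid open to 1.3 rad should appear. Nothing moved between the last two looks.
- **Other lid and bystanders:** The right lid's patch was where it started, to within 0.1 px. The bottle and tray images did not change.
- **Checks that disagreed:**
  - The first two-view height for the patches was about 5 mm low (95 to 96 mm, against 101 mm in the text). The wrist camera gave 101 to 104 mm, and the stop height agreed with the text.
  - The before-and-after image difference at the carton was high. I put this down to the gripper's shadow, because the carton still stands in place in the picture and the arm was never near it. I did not measure its position separately.

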